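Lay the glass lantern on its side in the corner of the soldering board

ROBOT

A 7-joint arm with a two-finger parallel gripper is mounted at the origin on a cart in front of the work surface, level with it; the furniture and walls round the work are solid. World frame = base frame: x ahead of the robot, y to its left, z up, the work surface at z = 0. Lengths are in m, angles in rad, forces in N, time in s.
With the tool pointing down it reaches from about 0.4 to 0.85 m from the base axis. Payload 10.4 kg.
Tool frame: the origin (TCP) lies at the very end of the fingers, on their centre line; the grasp point (between the pads) lies 19 mm behind it; z points along the fingers, y is the line along which they close (so a half turn about z gives the same grasp; the last joint's range is limited). The gripper opens to 87 mm and grips with 3 to 60 N. Pads are 19 mm wide; open, the fingers measure 117 mm over their backs; the gripper's body (75 mm by 190 mm) begins 51 mm behind the grasp point.
Start: joints at [-1.319, 0.332, -0.065, 1.46, 0.022, 1.35, -0.088], TCP at [0.17, 0.602, 0.2] pointing down, gripper open.
Joint ranges: [-2.6, 2.6], [-0.5, 2.12], [-1.47, 1.34], [0.16, 2.42], [-1.27, 4.41], [0.06, 2.06], [-2.6, 2.6]. Speed limits (rad/s): [2.22, 2.22, 2.79, 2.79, 3.14, 3.14, 3.14].

INTERFACE

Orientations are given as a unit quaternion [x, y, z, w].
In Python, from bench import * gives the robot as it stands.
- The arm moves only by the tool step_arm, never from a script. Its arguments are lists of equal length, an entry for each row: "delta_pos": the shift along the world's x, y, z in units of 25 mm (1.0 is 25 mm), a list of three; "turn": the turn about the world's z in units of 0.12 rad (1.0 is 0.12 rad). In form: {"delta_pos": [[tx, ty, tz], ...], "turn": [turn, ...]}. A call has 1 to 12 rows; each row shifts and turns the commanded pose from where the row before left it; what a row does not reach is not made up. A row lasts 1/10 s, in which the tool goes at most 50 mm and 8.59 degrees, less where a joint would pass 70% of its speed; a pose out of reach is approached as far as the arm can. A call with a number of a shift or a turn outside -1 to 1 is refused whole. A call with a gripper value outside its range is refused whole. "grip" is the closure, from 0 (fully open) to 1 (shut), set as the call begins (left out, the last holds). The fingers move at their own pace and stop on an object; "newtons" is the grip in N (left out, the last holds). Time passes only in rows, so rows that do not move let the fingers close. It gives the time, the measured TCP pose, the force, the opening and the grip force at its end, in the units of the state.
- read_state(): the state, without advancing time (a new reading comes with each control period).
- camera(name): name is "side" or "top"; returns a dict with "image" (384x512x3 uint8, red, green, blue), "z_map" (384x512 float32, m along the optical axis (not along the pixel's ray), 0 where there is no reading), "mtx" (3x3 intrinsics, pixels), "view" (4x4, takes a point from world to camera coordinates). Camera axes: x right, y up, looking along -z (the intrinsics and any distortion apply to the point x, -y, -z); pixel columns grow to the right and rows downward; lengths in m; the calibration is good to about 2 mm. A picture is of the moment at which its call begins.
- close_job(): hands the job in; it is judged then, once.
The state is a dict: "time": time; "joint_positions": joint angles; "joint_vel": joint speeds; "joint_torque": joint torques, N m; "ee_pos": TCP position; "eef_rot": TCP orientation; "ft_force": force on the tool from outside, world axes, zero at the start; "torque": the same for the moment, N m; "width": finger opening in m; "grip_force": force on a finger pad.
Only numpy, scipy, OpenCV 4.12 (cv2) and the standard library are available. Lean on these libraries where they do the work, as an engineer would, in place of code of your own. Each camera call takes 0.05 s, during which the arm holds its last target. There are 200 camera calls.

TASK

The tall, open-topped glass lantern has to lie on its side for soldering. With your fingertips inside its open top, tip it over on the soldering board, away from the batten across the board's end, and let it down gently all the way: the glass must not drop onto the board or be pressed hard, and the lantern is never lifted off it. Then push it along the board with your fingers until its foot sits flush against that end batten and its side sits flush against the side batten, and leave the other things on the bench and the board where they are.

Things in the scene. Friction and masses are not known exactly. Their poses are not given: they have to be found in the camera images.
- lantern: Square glass lantern in metal came, 76 x 76 x 160 mm tall, about 0.4 kg, foot plate 8 mm thick. Top open: mouth 64 x 64 mm inside 6 mm walls, hollow down to the foot plate. Origin: centre of its underside; z from foot to mouth, x and y square to its sides. Starts upright on the board, turned up to 0.2 rad against it. To finish it lies on its own +y side, z along the board's +y.
- lantern_mouth (a point): Centre of the lantern's open mouth, in the plane of the rim (160 mm from the underside along the lantern's z); axes as the lantern.
- lantern_heel (a point): Middle of the lantern's bottom edge on its +y side: the edge over which it is tipped, which stays on the board.
- solder_board: Fixed plywood board, 240 (x) x 360 (y) x 12 mm; origin: centre of its underside; +y end to the robot's left, within 0.25 rad of square. Two battens, 20 mm wide, 20 mm high, stand on it: the end batten across the whole -y end (inner face y = -160 mm), the side batten along the +x edge, from the end batten to y = +100 mm (inner face x = +100 mm).
- foil_roll_1: Small roll of copper foil, 60 mm across and 10 mm thick, lying flat on the board in its near corner by the end batten; leave it there. Origin at the centre of its underside.
- solder_spool: Spool of solder, 52 mm across, 48 mm high, standing at the back of the bench; bystander. Origin at the centre of its underside.
- flux_bottle: Slim bottle with a green cap, 42 mm across, 126 mm high, standing at the back of the bench; bystander. Origin at the centre of its underside.
- eye_guard: Spectacles, 141 x 142 x 42 mm, at the left of the bench; bystander. Origin under their centre.
- foil_shears: Scissors with red bows, 221 mm long, 11 mm thick, lying at the left of the bench; bystander. Origin under their centre.
- fid: Hardwood burnishing stick, 142 mm long, 13 mm thick, lying near the front left of the bench; bystander. Origin under its centre.

How it is judged:
By the outcome, as a careful person would: the job done as asked, in the order asked, and still so for the second after the job is handed in, with the robot touching nothing.
It also fails if it takes over 64 s, if anything falls off the work surface, if the arm or the gripper's body presses on something with over 40 N, if the wrist force passes 120 N, or if a joint passes its speed limit or range.

## Working session

There is one attempt and no reset: what is moved stays moved. The work goes in short steps, Python scripts to look and compute and a tool call to move; the robot and the scene stay as the last step left them, time stands still between calls to the robot, and variables do not carry over. Pictures are saved under pics/ and viewed, at most 13 in all, crops included, and the job is handed in when it is done.

Besides the shell and the picture viewer there is one more tool, called after "Call:" by a JSON object that holds its "fn" and its "kwargs". step_arm: Moves the arm, as the interface text tells. Shifts and turns lie within -1 to 1; 1 stands for 25 mm of shift or 0.12 rad of turn. Its arguments: {"type":"object","properties":{"delta_pos":{"type":"array"},"turn":{"type":"array"},"grip":{"type":"number"},"newtons":{"type":"number"}},"required":["delta_pos","turn"]}

```bash
ls; mkdir -p pics
python3 - <<'E'
from bench import *
import cv2,numpy as np
s=read_state();print(s)
for n in("side","top"):
    c=camera(n);np.savez(f"pics/{n}0.npz",**c);cv2.imwrite(f"pics/{n}0.png",c["image"][...,::-1]);print(n,c["mtx"],c["view"].round(4))
E
```

```text
pics
{'time': 0.0, 'joint_positions': array([-1.31859171,  0.33283152, -0.06471196,  1.46092235,  0.02161634,
        1.34988558, -0.0885357 ]), 'joint_vel': array([ 1.38376301e-03, -1.19937594e-03, -2.84361150e-04,  1.76047031e-03,
        4.00989023e-04,  1.60581621e-04,  9.06648336e-05]), 'joint_torque': array([-6.72593706e-05, -6.23226213e+01,  2.48511345e-02, -3.89904785e+01,
       -6.12260518e-02,  3.94575647e-02,  1.31805168e-04]), 'ee_pos': array([0.16949476, 0.60115919, 0.19918824]), 'eef_rot': array([ 1.36970447e-01,  9.90574904e-01, -6.73029822e-04, -5.54457511e-05]), 'ft_force': array([ 1.03539267,  0.26032584, -0.6769606 ]), 'torque': array([ 0.02276453, -0.03817486, -0.02791551]), 'grip_force': 0.0, 'width': 0.08746729682216457}
side [[433.91486882   0.         259.52132512]
 [  0.         433.91486882 189.23732212]
 [  0.           0.           1.        ]] [[-1.000e+00 -3.600e-03  5.800e-03  5.252e-01]
 [ 6.700e-03 -3.649e-01  9.310e-01 -7.270e-02]
 [-1.300e-03  9.311e-01  3.649e-01 -1.345e+00]
 [ 0.000e+00  0.000e+00  0.000e+00  1.000e+00]]
top [[417.55680125   0.         251.43737897]
 [  0.         417.55680125 189.24969607]
 [  0.           0.           1.        ]] [[-1.5000e-03 -1.0000e+00  6.1000e-03  1.6870e-01]
 [ 9.9660e-01 -1.0000e-03  8.1900e-02 -5.1450e-01]
 [-8.1900e-02  6.2000e-03  9.9660e-01 -1.0446e+00]
 [ 0.0000e+00  0.0000e+00  0.0000e+00  1.0000e+00]]
```

View pics/top0.png

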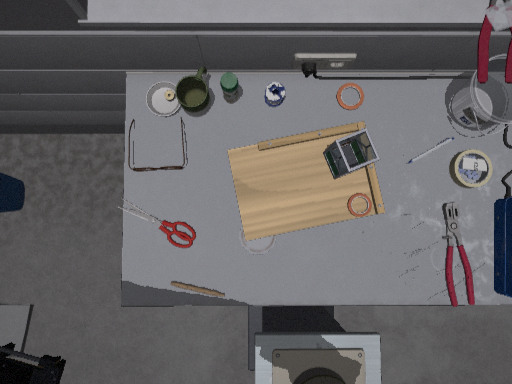

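View pics/side0.png

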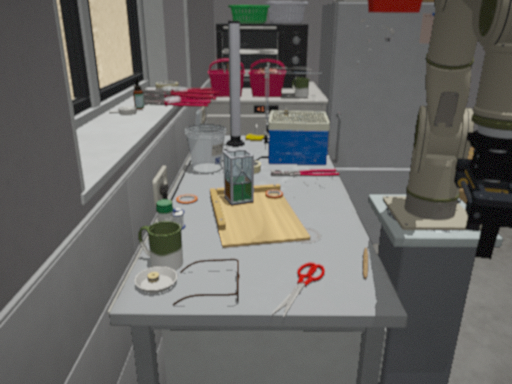

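The top view shows the board around (305,180), the end batten on the right (370,190), the side batten at the back (310,137), the lantern at (350,155), and the foil roll at (359,205). The side view shows the lantern standing at (238,178). I'll zoom in on the lantern.

```bash
cat > h.py <<'E'
import numpy as np,cv2
def proj(c,P):
    P=np.atleast_2d(P);q=P@c["view"][:3,:3].T+c["view"][:3,3]
    q=q*[1,-1,-1];p=q@c["mtx"].T;return p[:,:2]/p[:,2:]
def cast(c,uv,z):
    uv=np.atleast_2d(uv).astype(float);R=c["view"][:3,:3];t=c["view"][:3,3]
    d=np.c_[uv,np.ones(len(uv))]@np.linalg.inv(c["mtx"]).T*[1,-1,-1]
    d=d@R;o=-R.T@t;return o+d*((z-o[2])/d[:,2])[:,None]
E
python3 - <<'E'
from h import *
t=np.load("pics/top0.npz");s=np.load("pics/side0.npz")
a=cv2.resize(t["image"][110:250,220:400],None,fx=4.2,fy=4.2,interpolation=3)
cv2.imwrite("pics/top0c.png",a[...,::-1])
a=cv2.resize(s["image"][135:250,195:320],None,fx=5,fy=5,interpolation=3)
cv2.imwrite("pics/side0c.png",a[...,::-1])
# depth heights on grid near lantern
c=t
v,u=np.mgrid[0:384,0:512];z=t["z_map"]
q=np.linalg.inv(t["mtx"])@np.stack([u.ravel(),v.ravel(),np.ones(u.size)])*z.ravel()
q=(q.T*[1,-1,-1]-t["view"][:3,3])@t["view"][:3,:3]
H=q[:,2].reshape(z.shape);Q=q.reshape(384,512,3)
for vv in range(126,184,4):print(vv,(H[vv,320:384:4]*1000).round().astype(int))
m=(H>.16)&(H<.18);m[:120]=0;m[190:]=0;m[:,:315]=0;m[:,390:]=0
print(m.sum(),cv2.minAreaRect(Q[m][:,:2].astype(np.float32)),np.median(H[m]))
for lo,hi in((.007,.017),(.027,.037)):
    m=((H>lo)&(H<hi)).astype(np.uint8);m[:,:220]=0;m[:,395:]=0;m[:115]=0;m[245:]=0
    print(m.sum(),cv2.boxPoints(cv2.minAreaRect(Q[m>0][:,:2].astype(np.float32))).tolist(),np.median(H[m>0]))
E
```

```text
126 [ 0 -1  1 -2  2 33 30 28 31 30 30 33 -5  0 -1  1]
130 [ 30  30  30  33  30  30  31  29  32  30 170 171  -1  -2  -2  -4]
134 [ 34  31  31  32  34  18  10  10 173 172 132 154 171   2  -5   0]
138 [ 19  12  11  14  13 171 172 166 115  98 120 146 172   4  -4  -2]
142 [ 12  11  13  13 169 136  98  55  46  76 108 132 157 173  -1  -3]
146 [  8   9  11 128 157 170  21  18  33  65  92 120 148 173   0  -3]
150 [ 11   9  78 110 141 170  17  19  24  52  87 108 133 158 171   2]
154 [ 15  24  55  94 129 156  21  15  21  41  65  95 121 148 172  -2]
158 [ 12  14  42  83 113 148 174  19  18  26  58  85 111 137 172  -1]
162 [ 14  14  24  60  95 134 169  19  23  21  41  74 171 170   1   0]
166 [  9   9  12  49  87 118 149 174  17 172 171  87  33  32  -4   1]
170 [ 11  12  12  28  68 105 139 171 170  22  10  12  33  31  -1  -3]
174 [ 10  14  10  17  51  96 123  13  10  17  11   7  33  30  32  -2]
178 [10 10 16 13 44 12 11 10 11 11 11 13 22 34 31 -1]
182 [ 8 11 13 12 12 13 15 12 12 10 10 12 13 32 34  3]
409 ((0.590225100517273, -0.06488857418298721), (0.07648994773626328, 0.07674246281385422), 22.493446350097656) 0.1712754076615735
9900 [[0.38280174136161804, 0.1916465163230896], [0.45380768179893494, -0.2250870168209076], [0.6917484998703003, -0.18454498052597046], [0.6207425594329834, 0.23218855261802673]] 0.011845527687378316
1330 [[0.40041452646255493, 0.10616844147443771], [0.455579936504364, -0.16853109002113342], [0.690270721912384, -0.12140025943517685], [0.635105311870575, 0.1532992720603943]] 0.03149225982667403
```

View pics/top0c.png

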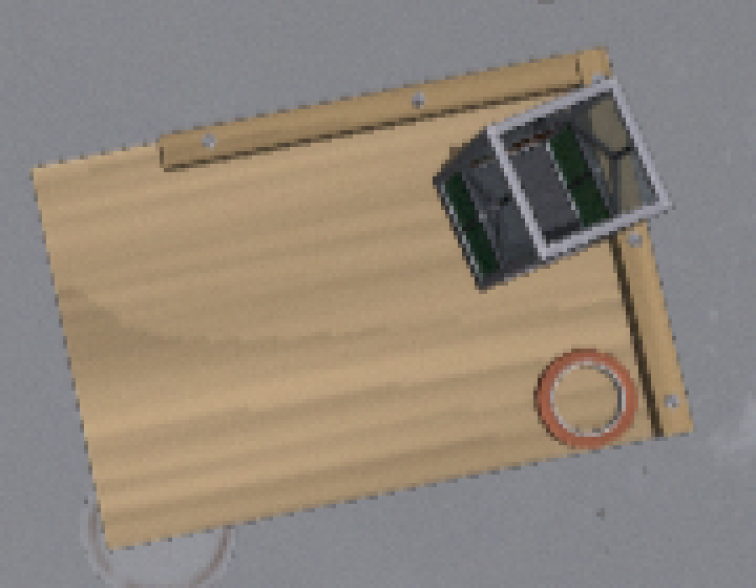

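View pics/side0c.png

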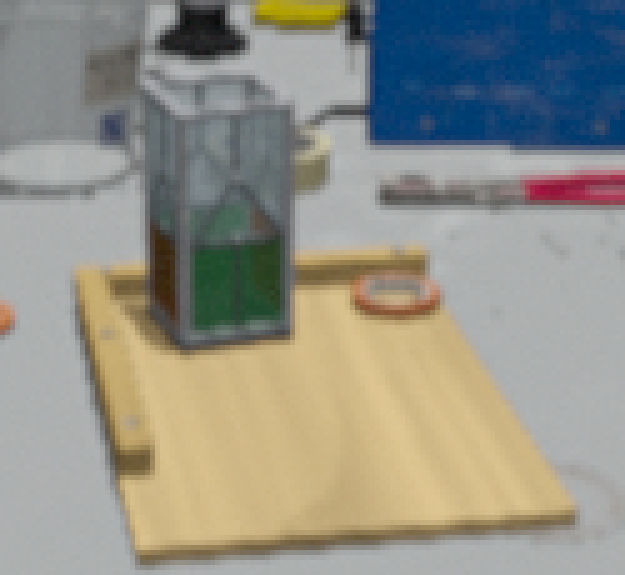

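The rim fits as 76.5 × 76.7 mm at z = 0.171, which matches the given sizes. In the crop, the board's left corners are at (36,170) and (108,548), the near right corner at (692,433), and the lantern rim runs from (490,130) to (665,208). Next: fit the battens and cross-check with the side view.

Run:
```python
from h import *
t=np.load("pics/top0.npz");s=np.load("pics/side0.npz")
f=lambda p:np.array(p)/4.2+[220,110]-.38
g=lambda p:np.array(p)/5+[195,135]-.4
A=cast(t,f([(36,170),(108,548)]),.012)      # +x+y , -x+y corners
B=cast(t,f([(692,433),(605,48)]),.032)    # end batten outer corners
print("board",A[:,:2].round(4).tolist(),B[:,:2].round(4).tolist())
S=cast(s,g([(140,552),(575,513)]),.012);print("side view +y corners",S[:,:2].round(4).tolist())
S=cast(s,g([(80,268),(425,248)]),.032);print("side batten outer",S[:,:2].round(4).tolist())
C=np.vstack([A,B])[:,:2]
ct=np.vstack([A,B])[:,:2].mean(0)
ex=(A[0]-A[1]+B[1]-B[0])[:2];print("centre",ct,"yaw x",np.degrees(np.arctan2(ex[1],ex[0])),
 "ey",np.degrees(np.arctan2(*-(A-B[::-1]).mean(0)[:2]*[1,-1])),[np.linalg.norm(A[0]-A[1]),np.linalg.norm(B[0]-B[1]),np.linalg.norm(A[0,:2]-B[1,:2]),np.linalg.norm(A[1,:2]-B[0,:2])])
# batten inner edges top
I=cast(t,f([(612,237),(655,435)]),.032);print("end inner top-edge",I[:,:2].round(4).tolist())
J=cast(t,f([(165,166),(580,85)]),.032);print("side inner edge",J[:,:2].round(4).tolist())
F=cast(t,f([(434,180),(482,290)]),.012);print("lantern heel edge",F[:,:2].round(4).tolist())
F=cast(s,g([(183,350),(292,336)]),.012);print("heel edge side view",F[:,:2].round(4).tolist())
R=cast(t,f([(487,128),(543,260),(673,208),(617,80)]),.172);print("rim",R[:,:2].round(4).tolist(),R.mean(0))
# rim from two views
R2=cast(s,g([(183,116),(293,103)]),.172);print("rim +y side view",R2[:,:2].round(4).tolist())
```

```text
board [[0.6173, 0.2281], [0.3856, 0.1838]] [[0.4542, -0.1664], [0.6889, -0.1197]]
side view +y corners [[0.6197, 0.2374], [0.3903, 0.191]]
side batten outer [[0.6882, -0.1144], [0.4575, -0.1562]]
centre [0.53649141 0.03144937] yaw x 11.04599696671739 ey 11.35942973619565 [np.float64(0.23592519828973715), np.float64(0.23925418692389328), np.float64(0.3550780894855553), np.float64(0.35681143372922625)]
end inner top-edge [[0.5726, -0.1212], [0.4531, -0.1441]]
side inner edge [[0.6162, 0.149], [0.666, -0.1039]]
lantern heel edge [[0.611, -0.0176], [0.5426, -0.046]]
heel edge side view [[0.6144, -0.0249], [0.5463, -0.0486]]
rim [[0.6112, -0.0172], [0.5412, -0.0453], [0.5686, -0.1142], [0.6368, -0.0864]] [ 0.5894573  -0.06575802  0.172     ]
rim +y side view [[0.6102, -0.0048], [0.5454, -0.0327]]
```

Call:
{"fn": "step_arm", "kwargs": {"delta_pos": [[0.4, -0.7, 0.3], [0.4, -0.7, 0.3], [0.4, -0.7, 0.3], [0.4, -0.7, 0.3], [0.4, -0.7, 0.3], [0.4, -0.7, 0.3], [0.4, -0.7, 0.3], [0.4, -0.7, 0.3], [0.4, -0.7, 0], [0.4, -0.7, 0], [0.4, -0.7, 0], [0.4, -0.7, 0]], "turn": [-0.2, -0.2, -0.2, -0.2, -0.2, -0.2, -0.2, -0.2, -0.2, -0.2, -0.2, -0.2], "grip": 0.77, "newtons": 5}}

```text
time: 1.3
ee_pos: [0.2903, 0.3899, 0.2596]
eef_rot: [0.279, 0.96, -0.0, -0.0]
ft_force: [-0.0, 0.4, -1.0]
width: 0.0201
grip_force: 0.0
```

Call:
{"fn": "step_arm", "kwargs": {"delta_pos": [[0.45, -0.7, 0], [0.45, -0.7, 0], [0.45, -0.7, 0], [0.45, -0.7, 0], [0.45, -0.7, 0], [0.45, -0.7, 0], [0.45, -0.7, 0], [0.45, -0.7, 0], [0.45, -0.7, 0], [0.45, -0.7, 0], [0.45, -0.7, 0], [0.45, -0.7, 0]], "turn": [-0.21, -0.21, -0.21, -0.21, -0.21, -0.21, -0.21, -0.21, -0.21, -0.21, -0.21, -0.21]}}

```text
time: 2.5
ee_pos: [0.4255, 0.1801, 0.26]
eef_rot: [0.42, 0.907, 0.0, 0.0]
ft_force: [-0.2, 0.4, 0.3]
width: 0.0199
grip_force: 0.0
```

Call:
{"fn": "step_arm", "kwargs": {"delta_pos": [[0.5, -0.7, 0], [0.5, -0.7, 0], [0.5, -0.7, 0], [0.5, -0.7, 0], [0.5, -0.7, 0], [0.5, -0.7, 0], [0.5, -0.7, 0], [0.5, -0.7, 0], [0.5, -0.7, 0], [0.5, -0.7, 0], [0, 0, 0], [0, 0, 0]], "turn": [-0.21, -0.21, -0.21, -0.21, -0.21, -0.21, -0.21, -0.21, -0.21, -0.21, 0, 0]}}

```text
time: 3.7
ee_pos: [0.5498, 0.006, 0.2597]
eef_rot: [0.53, 0.848, -0.0, -0.0]
ft_force: [-0.0, 0.2, -1.0]
width: 0.02
grip_force: 0.0
```

Call:
{"fn": "step_arm", "kwargs": {"delta_pos": [[0.44, -0.73, 0], [0.44, -0.73, 0], [0.45, -0.74, 0], [0, 0, -0.8], [0, 0, -0.8], [0, 0, -0.6], [0, 0, -0.4], [0, 0, -0.4], [0, 0, -0.3], [0, 0, -0.3], [0, 0, -0.2], [0, 0, 0]], "turn": [-0.25, -0.25, 0, 0, 0, 0, 0, 0, 0, 0, 0, 0]}}

```text
time: 4.9
ee_pos: [0.5826, -0.0484, 0.1644]
eef_rot: [0.555, 0.832, -0.0, -0.0]
ft_force: [-1.0, 0.4, -0.3]
width: 0.0199
grip_force: 0.0
```

```bash
cat > snap.py <<'E'
import sys
from bench import *
from h import *
def snap(tag):
    r=[]
    for n in("side","top"):
        c=camera(n);np.savez(f"pics/{n}{tag}.npz",**c);r.append(c)
    s,t=r
    a=cv2.resize(s["image"][125:250,195:320],(600,600),interpolation=3)
    b=cv2.resize(t["image"][110:250,220:400],(771,600),interpolation=3)
    return s,t,a,b
if __name__=="__main__":
    s,t,a,b=snap(sys.argv[1])
    p=np.hstack([cv2.resize(a,(390,390)),cv2.resize(b[:,150:],(403,390))]) 
    cv2.imwrite(f"pics/v{sys.argv[1]}.png",p[...,::-1]);st=read_state();print(st["ee_pos"],st["ft_force"],st["torque"],st["width"])
E
python3 snap.py 1
```

```text
[ 0.58298589 -0.04848443  0.16524042] [ 0.13898928 -0.23294033  0.28652959] [-0.04540044  0.04600507 -0.02097795] 0.020140924052719437
```

View pics/v1.png

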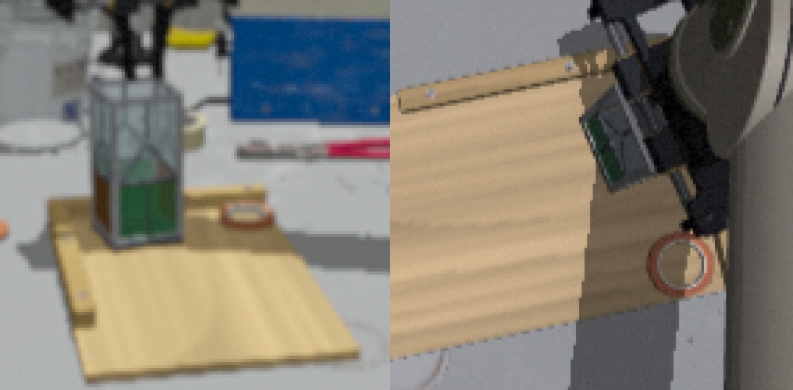

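The picture shows both fingertips inside the mouth (side view near (140,80)) with the lantern undisturbed. I'll spread the fingers lightly.

Call:
{"fn": "step_arm", "kwargs": {"delta_pos": [[0, 0, 0], [0, 0, 0], [0, 0, 0], [0, 0, 0], [0, 0, 0]], "turn": [0, 0, 0, 0, 0], "grip": 0.55, "newtons": 8}}

```text
time: 5.5
ee_pos: [0.5828, -0.0484, 0.165]
eef_rot: [0.555, 0.832, 0.0, 0.0]
ft_force: [0.5, 0.8, -0.1]
width: 0.0383
grip_force: 0.0
```

Run:
```python
from bench import *
print(read_state())
```

```text
{'time': 5.5, 'joint_positions': array([-0.51442943,  0.29563619,  0.6301628 ,  1.64958935, -0.18166825,
        1.25555289,  0.54526955]), 'joint_vel': array([ 9.59708388e-04, -6.63625182e-05, -3.59580787e-04, -3.99157969e-04,
       -1.81921099e-03,  2.25470032e-03,  4.28932640e-04]), 'joint_torque': array([ 1.50753669e-03, -4.91072237e+01,  7.47413591e+00, -3.73779273e+01,
       -2.82011018e-02,  7.30402535e-02, -1.72280552e-04]), 'ee_pos': array([ 0.58284051, -0.0484027 ,  0.16500886]), 'eef_rot': array([5.55183657e-01, 8.31727781e-01, 6.09561222e-05, 2.48184250e-05]), 'ft_force': array([ 0.45220226,  0.82706768, -0.06619244]), 'torque': array([-0.06899009, -0.03712538, -0.03926243]), 'grip_force': 0.0, 'width': 0.03825089155523902}
```

Call:
{"fn": "step_arm", "kwargs": {"delta_pos": [[0, 0, 0], [0, 0, 0], [0, 0, 0], [0, 0, 0]], "turn": [0, 0, 0, 0], "grip": 0.45, "newtons": 8}}

```text
time: 5.9
ee_pos: [0.5828, -0.0484, 0.165]
eef_rot: [0.555, 0.832, 0.0, 0.0]
ft_force: [-0.4, -0.3, -0.2]
width: 0.0481
grip_force: 0.0
```

Call:
{"fn": "step_arm", "kwargs": {"delta_pos": [[0, 0, 0], [0, 0, 0], [0, 0, 0], [0, 0, 0]], "turn": [0, 0, 0, 0], "grip": 0.38}}

```text
time: 6.3
ee_pos: [0.5828, -0.0484, 0.165]
eef_rot: [0.555, 0.832, 0.0, -0.0]
ft_force: [-0.1, 0.6, 0.2]
width: 0.0539
grip_force: 0.0
```

Run:
```python
from bench import *
s=read_state();print(s["width"],s["ft_force"],s["grip_force"])
```

```text
0.05386098950267017 [-0.07405019  0.57429146  0.17227915] 0.0
```

Call:
{"fn": "step_arm", "kwargs": {"delta_pos": [[0, 0, 0], [0, 0, 0], [0, 0, 0], [0, 0, 0]], "turn": [0, 0, 0, 0], "grip": 0.32}}

```text
time: 6.7
ee_pos: [0.5828, -0.0484, 0.165]
eef_rot: [0.555, 0.832, 0.0, -0.0]
ft_force: [0.2, -0.1, -0.3]
width: 0.0587
grip_force: 0.0
```

Run:
```python
from snap import *
s,t,a,b=snap("2")
st=read_state();print(st["width"],st["ft_force"],st["grip_force"],st["torque"])
a=cv2.resize(s["image"][130:215,205:270],(460,600),interpolation=3)
cv2.imwrite("pics/v2.png",a[...,::-1])
```

```text
0.058795290312647824 [ 0.33997425 -0.45926322  0.01716495] 0.0 [-0.05119039 -0.01490816  0.03836045]
```

View pics/v2.png

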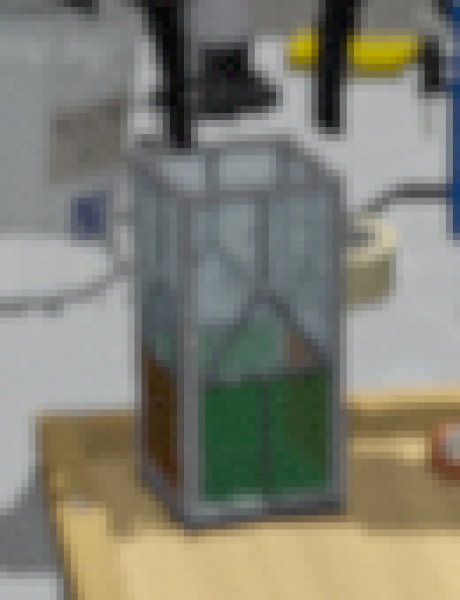

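Run:
```python
from h import *
s=np.load("pics/side2.npz");k=lambda uv:((uv-[205,130])*[460/65,600/85]).round()
e=np.array([np.cos(np.radians(22.5)),np.sin(np.radians(22.5)),0])
T=np.array([.5828,-.0484,.165])
for w in(-.036,-.03,0,.03,.036):print(w,k(proj(s,T+e*w)))
# rim predicted
ey=np.array([-e[1],e[0],0]);c=np.array([.590,-.0655,.172])
for a,b in((1,1),(-1,1),(-1,-1),(1,-1)):print(a,b,k(proj(s,c+.038*(a*e+b*ey))),"foot",k(proj(s,c-[0,0,.16]+.038*(a*e+b*ey))))
t=np.load("pics/top0.npz");print(cast(t,[(229,80)],.126),cast(t,[(275,88)],.048))
```

```text
-0.036 [[333. 174.]]
-0.03 [[320. 175.]]
0 [[255. 182.]]
0.03 [[190. 190.]]
0.036 [[177. 191.]]
1 1 [[186. 188.]] foot [[193. 535.]]
-1 1 [[353. 170.]] foot [[353. 510.]]
-1 -1 [[291. 125.]] foot [[293. 451.]]
1 -1 [[131. 141.]] foot [[139. 474.]]
[[0.76346895 0.22103141 0.126     ]] [[0.7701434  0.10809719 0.048     ]]
```

```bash
cat >> h.py <<'E'
def cloud(c):
    v,u=np.mgrid[0:384,0:512];z=c["z_map"]
    q=np.linalg.inv(c["mtx"])@np.stack([u.ravel(),v.ravel(),np.ones(u.size)])*z.ravel()
    return ((q.T*[1,-1,-1]-c["view"][:3,3])@c["view"][:3,:3]).reshape(384,512,3)
E
python3 - <<'E'
from h import *
s=np.load("pics/side2.npz");Q=cloud(s)*1000
for u in(225,229,230,231,234,245,250,251,252):
    print(u,[tuple(Q[v,u].round().astype(int)) for v in range(140,164,2)])
E
```

```text
225 [(np.int64(699), np.int64(-862), np.int64(-3)), (np.int64(697), np.int64(-831), np.int64(-5)), (np.int64(691), np.int64(-754), np.int64(7)), (np.int64(691), np.int64(-750), np.int64(-2)), (np.int64(689), np.int64(-724), np.int64(-4)), (np.int64(684), np.int64(-665), np.int64(3)), (np.int64(634), np.int64(-75), np.int64(169)), (np.int64(633), np.int64(-64), np.int64(166)), (np.int64(634), np.int64(-67), np.int64(158)), (np.int64(634), np.int64(-67), np.int64(152)), (np.int64(634), np.int64(-70), np.int64(144)), (np.int64(635), np.int64(-72), np.int64(137))]
229 [(np.int64(617), np.int64(-19), np.int64(222)), (np.int64(617), np.int64(-20), np.int64(216)), (np.int64(617), np.int64(-24), np.int64(209)), (np.int64(618), np.int64(-29), np.int64(201)), (np.int64(618), np.int64(-26), np.int64(196)), (np.int64(618), np.int64(-31), np.int64(188)), (np.int64(623), np.int64(-90), np.int64(164)), (np.int64(623), np.int64(-87), np.int64(159)), (np.int64(618), np.int64(-29), np.int64(170)), (np.int64(619), np.int64(-31), np.int64(163)), (np.int64(619), np.int64(-34), np.int64(156)), (np.int64(6
[... 3318 characters left out ...]
(552), np.int64(-48), np.int64(158)), (np.int64(552), np.int64(-42), np.int64(154)), (np.int64(552), np.int64(-41), np.int64(148))]
252 [(np.int64(550), np.int64(-57), np.int64(213)), (np.int64(549), np.int64(-52), np.int64(208)), (np.int64(549), np.int64(-54), np.int64(201)), (np.int64(549), np.int64(-56), np.int64(194)), (np.int64(549), np.int64(-56), np.int64(188)), (np.int64(562), np.int64(-692), np.int64(-4)), (np.int64(561), np.int64(-654), np.int64(-2)), (np.int64(549), np.int64(-51), np.int64(170)), (np.int64(549), np.int64(-48), np.int64(165)), (np.int64(549), np.int64(-46), np.int64(159)), (np.int64(549), np.int64(-44), np.int64(153)), (np.int64(549), np.int64(-42), np.int64(147))]
```

Run:
```python
from h import *
for k in"12":
    s=np.load(f"pics/side{k}.npz");Q=cloud(s)*1000
    sub=Q[120:165,215:262].reshape(-1,3);dark=s["image"][120:165,215:262].reshape(-1,3).max(1)<60
    m=(abs(sub[:,1]+40)<30)&(sub[:,2]>178)
    for lo in range(178,240,4):
        n=m&(sub[:,2]>=lo)&(sub[:,2]<lo+4);print(k,lo,n.sum(),(np.sort(sub[n][:,0])[[0,-1]].round() if n.any() else ''), sorted(set(sub[n][:,0].round().astype(int))))
```

```text
1 178 0  []
1 182 5 [564. 594.] [np.int64(564), np.int64(567), np.int64(571), np.int64(574), np.int64(594)]
1 186 11 [565. 604.] [np.int64(565), np.int64(568), np.int64(571), np.int64(577), np.int64(591), np.int64(594), np.int64(597), np.int64(601), np.int64(604)]
1 190 13 [564. 604.] [np.int64(564), np.int64(567), np.int64(568), np.int64(570), np.int64(574), np.int64(577), np.int64(591), np.int64(592), np.int64(594), np.int64(597), np.int64(601), np.int64(604)]
1 194 17 [564. 604.] [np.int64(564), np.int64(567), np.int64(570), np.int64(574), np.int64(577), np.int64(591), np.int64(594), np.int64(597), np.int64(600), np.int64(601), np.int64(604)]
1 198 11 [564. 604.] [np.int64(564), np.int64(567), np.int64(570), np.int64(574), np.int64(577), np.int64(591), np.int64(594), np.int64(597), np.int64(600), np.int64(604)]
1 202 11 [564. 604.] [np.int64(564), np.int64(567), np.int64(568), np.int64(570), np.int64(574), np.int64(577), np.int64(591), np.int64(594), np.int64(597), np.int64(604)]
1 206 14 [564. 604.] [np.int64(564), np.int64(565), np.int64(570), np.int64(574), np.int64(577), np.in
[... 3891 characters left out ...]
17), np.int64(620), np.int64(623), np.int64(627)]
2 230 19 [540. 627.] [np.int64(540), np.int64(543), np.int64(546), np.int64(549), np.int64(552), np.int64(555), np.int64(559), np.int64(608), np.int64(612), np.int64(614), np.int64(617), np.int64(619), np.int64(620), np.int64(623), np.int64(627)]
2 234 14 [540. 626.] [np.int64(540), np.int64(543), np.int64(546), np.int64(549), np.int64(553), np.int64(556), np.int64(611), np.int64(614), np.int64(617), np.int64(620), np.int64(622), np.int64(626)]
2 238 16 [540. 629.] [np.int64(540), np.int64(543), np.int64(546), np.int64(549), np.int64(553), np.int64(556), np.int64(614), np.int64(617), np.int64(620), np.int64(622), np.int64(626), np.int64(629)]
```

Run:
```python
from h import *
s=np.load("pics/side2.npz");Q=cloud(s)*1000
sub=Q[40:165,150:320].reshape(-1,3)
e=np.array([.924,.383]);d=(sub[:,:2]-[582.8,-48.4])
a=d@e;b=d@np.array([-.383,.924])
for lo in range(184,330,6):
    n=(abs(a)<110)&(abs(b)<60)&(sub[:,2]>=lo)&(sub[:,2]<lo+6)
    if n.any():print(lo,n.sum(),"closing",a[n].min().round(),a[n].max().round(),"b max",np.percentile(b[n],90).round(), "mid b",np.round(np.percentile(b[n&(abs(a)<20)],50)) if (n&(abs(a)<20)).any() else None)
```

```text
184 17 closing -35.0 40.0 b max 11.0 mid b None
190 19 closing -36.0 41.0 b max 12.0 mid b None
196 19 closing -37.0 40.0 b max 12.0 mid b None
202 16 closing -34.0 40.0 b max 14.0 mid b None
208 22 closing -39.0 42.0 b max 12.0 mid b None
214 19 closing -39.0 44.0 b max 12.0 mid b None
220 22 closing -38.0 44.0 b max 13.0 mid b None
226 28 closing -41.0 45.0 b max 13.0 mid b None
232 27 closing -41.0 47.0 b max 13.0 mid b None
238 24 closing -42.0 48.0 b max 12.0 mid b None
244 23 closing -45.0 49.0 b max 12.0 mid b None
250 27 closing -79.0 88.0 b max 18.0 mid b None
256 57 closing -85.0 90.0 b max 38.0 mid b None
262 110 closing -83.0 90.0 b max 38.0 mid b 28.0
268 163 closing -84.0 90.0 b max 38.0 mid b 31.0
274 136 closing -88.0 95.0 b max 38.0 mid b 35.0
280 83 closing -90.0 96.0 b max 37.0 mid b 24.0
286 122 closing -90.0 98.0 b max 36.0 mid b 24.0
292 225 closing -93.0 98.0 b max 36.0 mid b 25.0
298 123 closing -88.0 98.0 b max 28.0 mid b 24.0
304 58 closing -46.0 19.0 b max 27.0 mid b 24.0
310 54 closing -48.0 18.0 b max 27.0 mid b 25.0
316 53 closing -46.0 19.0 b max 27.0 mid b 24.0
322 58 closing -47.0 20.0 b max 25.0 mid b 22.0
328 53 closing -48.0 19.0 b max 25.0 mid b 21.0
```

The reported TCP lies about 20 mm below the real fingertips: the tips are at z ≈ 0.185 while `ee_pos` z reads 0.165, with the body bottom at 0.253. I'll allow for that: close the fingers, go down 21 mm further, then spread.

Call:
{"fn": "step_arm", "kwargs": {"delta_pos": [[0, 0, 0], [0, 0, 0], [0, 0, 0], [0, 0, 0], [0, 0, 0], [-0.07, -0.03, 0], [0, 0, -0.2], [0, 0, -0.2], [0, 0, -0.2], [0, 0, -0.2], [0, 0, -0.05], [0, 0, 0]], "turn": [0, 0, 0, 0, 0, 0, 0, 0, 0, 0, 0, 0], "grip": 0.77}}

```text
time: 8.0
ee_pos: [0.5809, -0.0493, 0.1434]
eef_rot: [0.555, 0.832, -0.0, -0.0]
ft_force: [0.5, -0.8, -0.6]
width: 0.0198
grip_force: 0.4
```

Call:
{"fn": "step_arm", "kwargs": {"delta_pos": [[0, 0, 0], [0, 0, 0], [0, 0, 0], [0, 0, 0], [0, 0, 0]], "turn": [0, 0, 0, 0, 0], "grip": 0.5, "newtons": 8}}

```text
time: 8.5
ee_pos: [0.5814, -0.049, 0.1439]
eef_rot: [0.555, 0.832, 0.0, 0.0]
ft_force: [1.5, 0.4, 0.2]
width: 0.0423
grip_force: 0.5
```

Run:
```python
from snap import *
s,t,a,b=snap("3")
st=read_state();print(st["width"],st["ft_force"],st["grip_force"],st["torque"],st["ee_pos"])
```

```text
0.04292459921119245 [ 1.09354432 -0.68282195  0.55792058] 0.5341564500122331 [-0.0816835  -0.19420464 -0.03828601] [ 0.58132848 -0.04902279  0.14387256]
```

Call:
{"fn": "step_arm", "kwargs": {"delta_pos": [[0, 0, 0], [0, 0, 0], [0, 0, 0], [0, 0, 0]], "turn": [0, 0, 0, 0], "grip": 0.4, "newtons": 8}}

```text
time: 9.0
ee_pos: [0.5813, -0.0491, 0.1439]
eef_rot: [0.555, 0.832, 0.0, 0.0]
ft_force: [1.2, 0.8, 1.1]
width: 0.0467
grip_force: 8.1
```

Run:
```python
from snap import *
s,t,a,b=snap("4")
st=read_state();print(st["width"],st["ft_force"],st["grip_force"],st["torque"],st["ee_pos"])
for k in"034":
    s=np.load(f"pics/side{k}.npz");Q=cloud(s)*1000
    r=Q[150:170,215:262].reshape(-1,3);m=(abs(r[:,2]-155)<12)&(r[:,1]>-110)&(r[:,1]<20)
    p=r[m];print(k,len(p),p[:,0].min().round(1),p[:,0].max().round(1),np.percentile(p[:,1],[50,95]).round(1))
```

```text
0.04687883668751575 [ 1.75458835 -0.75600902  1.40925841] 8.075068867765367 [-0.01158342 -0.29976695 -0.02977384] [ 0.58123382 -0.04909256  0.14385729]
0 312 546.2 641.7 [-42.4 -20.2]
3 276 546.2 641.6 [-38.9 -19.3]
4 284 543.1 638.7 [-41.1 -20.8]
```

Run:
```python
import numpy as np
def P(a):
    r=np.radians(a);s,c=np.sin(r),np.cos(r)
    y=max(156*s-19*c,160*s-70*c+10);d=160-(y+19*c)/s if a>5 else 4
    return np.array([y,(160-d)*c+19*s])
A=list(np.arange(0,73,6))+[75,78,81,84,87,90]
for a,b in zip(A,A[1:]):
    dy,dz=(P(b)-P(a))/25;n=4 if b<=72 else 3
    print(a,b,"total y,z mm",P(b).round(1),n,"rows:",[round(v/n,3) for v in(-.383*dy,.924*dy,dz)])
```

```text
0 6 total y,z mm [ -2.6 157.1] 4 rows: [np.float64(-0.063), np.float64(0.152), np.float64(0.011)]
6 12 total y,z mm [ 13.8 156.5] 4 rows: [np.float64(-0.063), np.float64(0.152), np.float64(-0.006)]
12 18 total y,z mm [ 30.1 154.2] 4 rows: [np.float64(-0.062), np.float64(0.15), np.float64(-0.023)]
18 24 total y,z mm [ 46.1 150.2] 4 rows: [np.float64(-0.061), np.float64(0.147), np.float64(-0.04)]
24 30 total y,z mm [ 61.5 144.6] 4 rows: [np.float64(-0.059), np.float64(0.143), np.float64(-0.056)]
30 36 total y,z mm [ 76.3 137.4] 4 rows: [np.float64(-0.057), np.float64(0.137), np.float64(-0.072)]
36 42 total y,z mm [ 90.3 128.6] 4 rows: [np.float64(-0.053), np.float64(0.129), np.float64(-0.087)]
42 48 total y,z mm [103.2 118.5] 4 rows: [np.float64(-0.05), np.float64(0.12), np.float64(-0.101)]
48 54 total y,z mm [115.  107.1] 4 rows: [np.float64(-0.045), np.float64(0.109), np.float64(-0.114)]
54 60 total y,z mm [125.6  94.5] 4 rows: [np.float64(-0.04), np.float64(0.098), np.float64(-0.126)]
60 66 total y,z mm [134.8  80.8] 4 rows: [np.float64(-0.035), np.float64(0.085), np.float64(-0.136)]
66 72 total y,z mm [142.5  66.3] 4 rows: [np.float64(-0.03), np.float64(0.071), np.float64(-0.145)]
72 75 total y,z mm [146.4  58.9] 3 rows: [np.float64(-0.02), np.float64(0.049), np.float64(-0.098)]
75 78 total y,z mm [151.9  51.7] 3 rows: [np.float64(-0.028), np.float64(0.068), np.float64(-0.096)]
78 81 total y,z mm [157.1  44.1] 3 rows: [np.float64(-0.026), np.float64(0.063), np.float64(-0.101)]
81 84 total y,z mm [161.8  36.1] 3 rows: [np.float64(-0.024), np.float64(0.058), np.float64(-0.107)]
84 87 total y,z mm [166.1  27.7] 3 rows: [np.float64(-0.022), np.float64(0.053), np.float64(-0.112)]
87 90 total y,z mm [170.  19.] 3 rows: [np.float64(-0.02), np.float64(0.048), np.float64(-0.116)]
```

Call:
{"fn": "step_arm", "kwargs": {"delta_pos": [[-0.063, 0.152, 0.005], [-0.063, 0.152, 0.005], [-0.063, 0.152, 0.005], [-0.063, 0.152, 0.005], [-0.063, 0.152, -0.006], [-0.063, 0.152, -0.006], [-0.063, 0.152, -0.006], [-0.063, 0.152, -0.006], [-0.062, 0.15, -0.023], [-0.062, 0.15, -0.023], [-0.062, 0.15, -0.023], [-0.062, 0.15, -0.023]], "turn": [0, 0, 0, 0, 0, 0, 0, 0, 0, 0, 0, 0], "newtons": 6}}

```text
time: 10.3
ee_pos: [0.5619, -0.0035, 0.141]
eef_rot: [0.555, 0.832, -0.0, -0.0]
ft_force: [0.8, -1.1, -1.9]
width: 0.0463
grip_force: 6.8
```

```bash
python3 snap.py 5
```

```text
[ 0.56172861 -0.00312449  0.14092394] [-0.08558852 -1.0734866  -0.71001276] [-0.40983298 -0.04133638  0.01565976] 0.0460507003892872
```

View pics/v5.png

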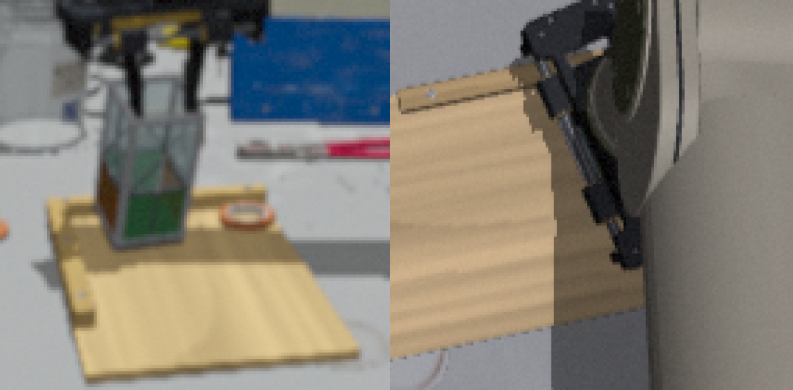

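The lantern is tilting as planned, with its heel still on the board at (115,247) to (182,242). Continuing.

Call:
{"fn": "step_arm", "kwargs": {"delta_pos": [[-0.061, 0.147, -0.04], [-0.061, 0.147, -0.04], [-0.061, 0.147, -0.04], [-0.061, 0.147, -0.04], [-0.059, 0.143, -0.056], [-0.059, 0.143, -0.056], [-0.059, 0.143, -0.056], [-0.059, 0.143, -0.056], [-0.057, 0.137, -0.072], [-0.057, 0.137, -0.072], [-0.057, 0.137, -0.072], [-0.057, 0.137, -0.072]], "turn": [0, 0, 0, 0, 0, 0, 0, 0, 0, 0, 0, 0]}}

```text
time: 11.6
ee_pos: [0.5446, 0.0395, 0.1245]
eef_rot: [0.555, 0.832, 0.0, 0.0]
ft_force: [0.3, 0.5, 1.3]
width: 0.0461
grip_force: 6.0
```

```bash
cat > tilt.py <<'E'
import sys
from snap import *
s,t,a,b=snap(sys.argv[1]);Q=cloud(s)
cv2.imwrite(f"pics/s{sys.argv[1]}.png",a[...,::-1])
st=read_state();T=st["ee_pos"];ey=np.array([-.383,.924]);ex=np.array([.924,.383])
p=Q[140:260,200:300].reshape(-1,3);d=p[:,:2]-[.5768,-.0318]
X,Y,Z=d@ex,d@ey,p[:,2]-.012
# front face samples: central strip, profile of Y vs Z
m=(abs(X+.003)<.028)&(Y>-.03)&(Y<.2)&(Z>.005)&(Z<.17)
for lo in np.arange(.005,.165,.01):
    n=m&(Z>=lo)&(Z<lo+.01)
    if n.sum()>3:print(f"{lo*1e3:.0f}:{np.median(Y[n])*1e3:.0f}({n.sum()})",end=" ")
print("\n",T.round(4),st["ft_force"].round(1),st["width"].round(4),st["grip_force"],"tip Y",((T[:2]-[.5768,-.0318])@ey*1e3).round(1),"Z",((T[2]+.0195-.012)*1e3).round(1))
E
python3 tilt.py 6
```

```text
5:7(40) 15:14(35) 25:20(37) 35:30(38) 45:36(33) 55:43(37) 65:50(38) 75:57(40) 85:63(44) 95:71(52) 105:77(58) 115:84(50) 125:90(64) 135:19(45) 145:68(43) 155:32(44) Traceback (most recent call last):
  File "tilt.py", line 13, in <module>
    print("\n",T.round(4),st["ft_force"].round(1),st["width"].round(4),st["grip_force"],"tip Y",((T[:2]-[.5768,-.0318])@ey*1e3).round(1),"Z",((T[2]+.0195-.012)*1e3).round(1))
                                                  ^^^^^^^^^^^^^^^^^
AttributeError: 'float' object has no attribute 'round'
```

Call:
{"fn": "step_arm", "kwargs": {"delta_pos": [[-0.053, 0.129, -0.087], [-0.053, 0.129, -0.087], [-0.053, 0.129, -0.087], [-0.053, 0.129, -0.087], [-0.05, 0.12, -0.101], [-0.05, 0.12, -0.101], [-0.05, 0.12, -0.101], [-0.05, 0.12, -0.101], [-0.045, 0.109, -0.114], [-0.045, 0.109, -0.114], [-0.045, 0.109, -0.114], [-0.045, 0.109, -0.114]], "turn": [0, 0, 0, 0, 0, 0, 0, 0, 0, 0, 0, 0]}}

```text
time: 12.9
ee_pos: [0.5297, 0.075, 0.094]
eef_rot: [0.555, 0.832, 0.0, 0.0]
ft_force: [-0.7, 3.9, 3.6]
width: 0.0464
grip_force: 6.3
```

```bash
sed -i 's/st\["width"\].round(4)/st["width"]/' tilt.py; python3 tilt.py 7
```

```text
5:12(26) 15:28(17) 25:42(20) 35:56(24) 45:67(26) 55:82(28) 65:93(28) 75:107(27) 85:125(41) 95:126(24) 105:124(27) 115:111(32) 125:112(41) 135:118(37) 145:88(54) 155:121(12) 
 [0.5295 0.0752 0.0938] [0.7 3.9 3.9] 0.045921630218072315 6.278165216317575 tip Y 116.9 Z 101.3
```

Call:
{"fn": "step_arm", "kwargs": {"delta_pos": [[-0.046, 0.112, -0.111], [-0.046, 0.112, -0.111], [-0.046, 0.112, -0.111], [-0.046, 0.112, -0.111], [-0.038, 0.09, -0.131], [-0.038, 0.09, -0.131], [-0.038, 0.09, -0.131], [-0.038, 0.09, -0.131]], "turn": [0, 0, 0, 0, 0, 0, 0, 0]}}

```text
time: 13.8
ee_pos: [0.5214, 0.0954, 0.0699]
eef_rot: [0.555, 0.832, 0.0, -0.0]
ft_force: [1.4, 3.2, 1.6]
width: 0.0462
grip_force: 7.5
```

```bash
python3 tilt.py 8
```

```text
5:2(4) 45:55(7) 55:111(10) 65:144(37) 75:139(15) 85:143(28) 95:143(23) 105:144(30) 115:145(21) 125:117(45) 135:141(11) 145:149(12) 155:170(62) 
 [0.5211 0.0956 0.0697] [1.  3.1 0.9] 0.04613956652708388 7.370026222342858 tip Y 139.0 Z 77.2
```

Call:
{"fn": "step_arm", "kwargs": {"delta_pos": [[-0.03, 0.073, -0.142], [-0.03, 0.073, -0.142], [-0.03, 0.073, -0.142], [-0.03, 0.073, -0.142], [-0.021, 0.052, -0.098], [-0.021, 0.052, -0.098], [-0.021, 0.052, -0.098]], "turn": [0, 0, 0, 0, 0, 0, 0]}}

```text
time: 14.6
ee_pos: [0.5167, 0.1061, 0.0483]
eef_rot: [0.555, 0.832, -0.0, -0.0]
ft_force: [0.6, 3.1, 1.3]
width: 0.0463
grip_force: 8.0
```

```bash
python3 tilt.py 9
```

```text
15:66(10) 25:96(22) 35:146(51) 45:149(20) 55:157(15) 65:158(25) 75:157(23) 85:157(19) 95:158(20) 105:133(48) 115:155(12) 125:161(15) 135:182(73) 145:174(26) 155:175(75) 
 [0.5165 0.1062 0.0482] [-0.7  2.9  0.3] 0.04615460851789874 7.719871701483498 tip Y 150.6 Z 55.7
```

View pics/s9.png

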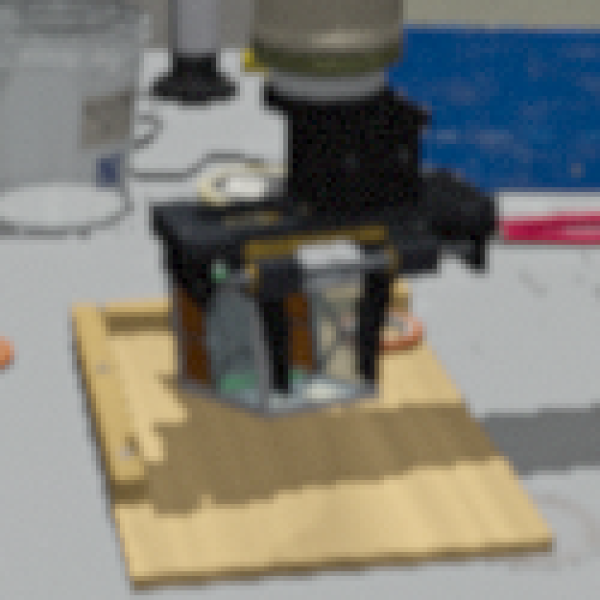

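The side view shows the fingers still in the mouth at (275,380) and (370,375), the lantern at about 75°, and its lower rim edge low over the board at (265,410). I'll let down the last part slowly.

Call:
{"fn": "step_arm", "kwargs": {"delta_pos": [[-0.025, 0.06, -0.096], [-0.025, 0.06, -0.096], [-0.025, 0.06, -0.096], [-0.024, 0.058, -0.101], [-0.024, 0.058, -0.101], [-0.024, 0.058, -0.101], [-0.022, 0.053, -0.105], [-0.022, 0.053, -0.105], [-0.022, 0.053, -0.105]], "turn": [0, 0, 0, 0, 0, 0, 0, 0, 0]}}

```text
time: 15.6
ee_pos: [0.5114, 0.119, 0.0257]
eef_rot: [0.555, 0.832, -0.0, -0.0]
ft_force: [1.6, -1.7, -1.1]
width: 0.0465
grip_force: 6.9
```

```bash
python3 tilt.py 10
```

```text
5:88(24) 15:146(108) 25:163(4) 35:173(18) 45:172(20) 55:172(21) 65:172(19) 75:166(38) 85:149(47) 95:168(10) 105:161(14) 115:195(65) 125:188(44) 135:189(82) 145:188(95) 155:188(78) 
 [0.5111 0.1191 0.0255] [ 0.8 -0.3 -0.9] 0.04656848348304584 6.89218444051221 tip Y 164.6 Z 33.0
```

Call:
{"fn": "step_arm", "kwargs": {"delta_pos": [[-0.018, 0.044, -0.09], [-0.018, 0.044, -0.09], [-0.018, 0.044, -0.09], [-0.018, 0.044, -0.09], [-0.015, 0.037, -0.08], [-0.015, 0.037, -0.08]], "turn": [0, 0, 0, 0, 0, 0]}}

```text
time: 16.3
ee_pos: [0.5089, 0.1253, 0.0127]
eef_rot: [0.555, 0.832, 0.0, 0.0]
ft_force: [1.5, -2.0, -0.8]
width: 0.0468
grip_force: 7.9
```

```bash
python3 tilt.py 11
```

```text
5:140(136) 15:178(10) 25:178(22) 35:180(20) 45:179(19) 55:179(19) 65:167(38) 75:158(55) 85:179(7) 95:169(14) 105:194(14) 115:194(56) 125:194(102) 135:195(85) 145:195(73) 155:192(84) 
 [0.5087 0.1253 0.0126] [ 1.  -1.3 -0.4] 0.047003065711185135 7.95152055361541 tip Y 171.3 Z 20.1
```

View pics/s11.png

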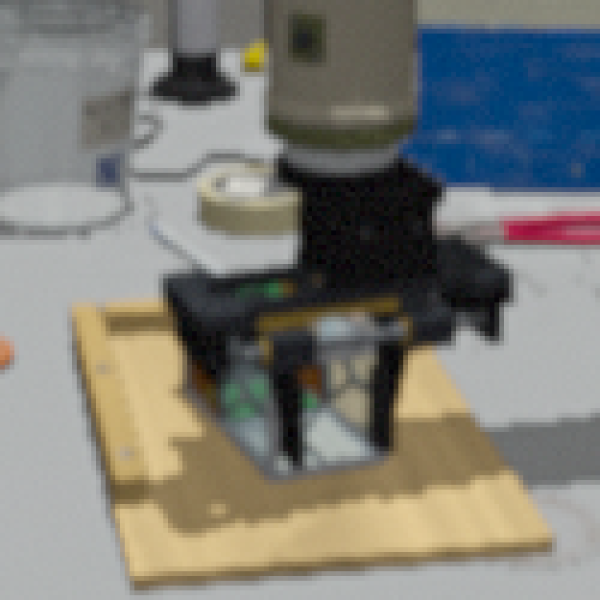

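The lantern is almost flat: the lower rim is at (280,475) and the fingers are still just inside the mouth. A few more slow millimetres.

Call:
{"fn": "step_arm", "kwargs": {"delta_pos": [[-0.008, 0.02, -0.06], [-0.008, 0.02, -0.06], [-0.008, 0.02, -0.06], [-0.008, 0.02, -0.06]], "turn": [0, 0, 0, 0]}}

```text
time: 16.8
ee_pos: [0.5081, 0.1276, 0.0069]
eef_rot: [0.555, 0.832, 0.0, -0.0]
ft_force: [-0.4, -0.4, 0.0]
width: 0.0512
grip_force: 0.0
```

```bash
python3 tilt.py 12
python3 - <<'E'
from h import *
import numpy as np
t=np.load("pics/top12.npz");Q=cloud(t)
d=Q[:,:,:2]-[.5768,-.0318];X=d@np.array([.924,.383]);Y=d@np.array([-.383,.924]);Z=Q[:,:,2]-.012
for y in range(-10,180,10):
    m=(abs(X)<.03)&(abs(Y*1e3-y)<5)&(Z<.12);print(y,m.sum(),(np.median(Z[m])*1e3).round(1) if m.any() else '')
E
```

```text
15:178(13) 25:177(15) 35:177(15) 45:178(11) 55:176(15) 65:126(91) 75:167(9) 95:191(5) 105:196(30) 115:197(65) 125:196(80) 135:196(71) 145:195(75) 155:194(80) 
 [0.5079 0.1275 0.0068] [-0.4 -0.5 -0.7] 0.052253991917271744 0.0 tip Y 173.6 Z 14.3
-10 8 0.6
0 6 73.2
10 103 75.6
20 103 74.4
30 102 74.1
40 103 74.4
50 103 74.4
60 101 74.5
70 17 75.1
80 0 
90 0 
100 0 
110 0 
120 0 
130 0 
140 0 
150 0 
160 0 
170 0
```

The fingers came free with no load, and the lantern lies flat with a uniform top about 75 mm above the board. I'll back off and measure its pose.

Call:
{"fn": "step_arm", "kwargs": {"delta_pos": [[-0.19, 0.46, 0], [-0.19, 0.46, 0], [-0.19, 0.46, 0], [0, 0.3, 0.8], [0, 0.3, 0.9], [0, 0.3, 0.9], [0, 0.3, 0.9], [0, 0.3, 0.9], [0, 0, 0]], "turn": [0, -0.2, -0.2, -0.3, -0.3, -0.3, -0.3, 0, 0]}}

```text
time: 17.8
ee_pos: [0.4949, 0.2021, 0.1199]
eef_rot: [0.632, 0.775, 0.003, 0.0]
ft_force: [0.4, 0.2, -0.1]
width: 0.0523
grip_force: 0.0
```

```bash
cat > meas.py <<'E'
import sys
from snap import *
s,t,a,b=snap(sys.argv[1])
cv2.imwrite(f"pics/t{sys.argv[1]}.png",b[...,::-1]);cv2.imwrite(f"pics/s{sys.argv[1]}.png",a[...,::-1])
C=np.array([.538,.033]);r=np.radians(11.2);ex=np.array([np.cos(r),np.sin(r)]);ey=np.array([-ex[1],ex[0]])
Q=cloud(t);Z=Q[:,:,2];bx=(Q[:,:,:2]-C)@ex*1e3;by=(Q[:,:,:2]-C)@ey*1e3
m=((Z>.075)&(Z<.098)&(abs(bx)<130)&(abs(by)<190)).astype(np.uint8)
n,l,st,_=cv2.connectedComponentsWithStats(m)
k=1+np.argmax(st[1:,4]);m=l==k
R=cv2.minAreaRect(np.c_[bx[m],by[m]].astype(np.float32));print("top face px",m.sum(),"board-frame rect",R,np.median(Z[m]).round(4));print(cv2.boxPoints(R).round(1).tolist())
m=(Z>.026)&(Z<.038)&(abs(bx)<130)&(by<110)&(by>-190)
e=m&(by<-155)&(bx<60);print("end batten by",np.percentile(by[e],[3,97]).round(1),e.sum(),"slope",np.polyfit(bx[e],by[e],1).round(3))
e=m&(bx>92);print("side batten bx",np.percentile(bx[e],[3,97]).round(1),e.sum(),"slope",np.polyfit(by[e],bx[e],1).round(3))
S=read_state();T=S["ee_pos"];print(T.round(4),"tool bx,by",(T[:2]-C)@ex,(T[:2]-C)@ey,S["ft_force"].round(1),S["width"],S["time"],S["eef_rot"])
q=S["eef_rot"];print("closing deg",90-np.degrees(2*np.arctan2(q[0],q[1])))
E
python3 meas.py 13
```

```text
top face px 2044 board-frame rect ((5.8388872146606445, 9.908660888671875), (76.1504898071289, 157.87904357910156), 11.359538078308105) 0.0867
[[-47.0, 79.80000305175781], [-15.899999618530273, -75.0], [58.70000076293945, -60.0], [27.600000381469727, 94.80000305175781]]
end batten by [-180.  -160.9] 583 slope [ 5.00000e-03 -1.69894e+02]
side batten bx [ 98.3 118. ] 884 slope [2.00000e-03 1.08042e+02]
[0.4936 0.2001 0.117 ] tool bx,by -0.011116684770354875 0.17250866475404358 [ 0.3 -1.1 -0.7] 0.052361955733917845 17.9 [ 6.31944389e-01  7.75013624e-01  4.12351155e-04 -3.96151948e-05]
closing deg 11.612547611791271
```

View pics/t13.png

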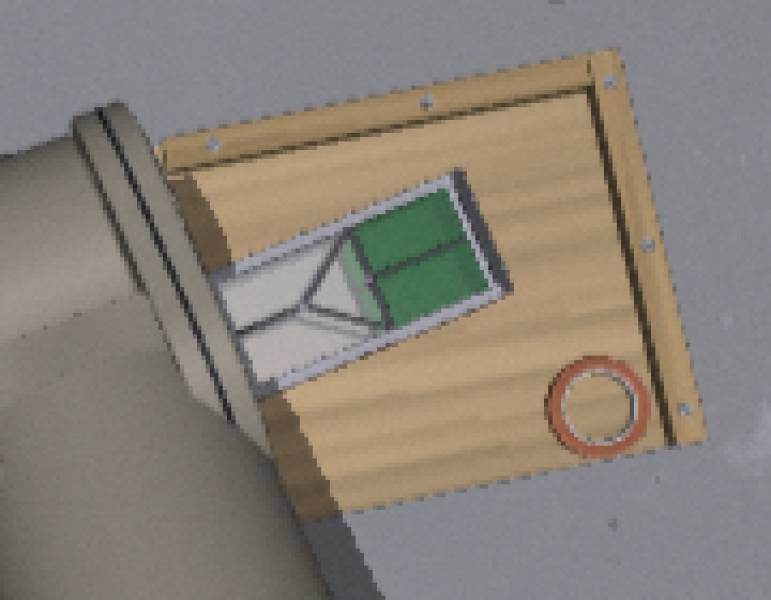

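The top view shows the lantern lying flat, with its foot at (480,230) about 90 mm from the end batten and turned 11.4° against the board. The foil roll is untouched at (600,407). I'll go down in front of the mouth and push toward the end batten with two fingers.

Call:
{"fn": "step_arm", "kwargs": {"delta_pos": [[0.1, -0.1, -0.8], [0.2, -0.1, -0.8], [0.2, -0.1, -0.8], [0.2, -0.2, -0.8], [0.1, -0.3, -0.7], [0.1, -0.4, -0.5], [0.09, -0.4, -0.04], [0, -0.3, 0], [0, 0, 0]], "turn": [0, 0, 0, 0, 0, 0, 0, 0, 0], "grip": 0.586}}

```text
time: 18.8
ee_pos: [0.5192, 0.1503, 0.0067]
eef_rot: [0.633, 0.774, 0.0, 0.0]
ft_force: [0.1, -0.8, -0.4]
width: 0.0361
grip_force: 0.0
```

Call:
{"fn": "step_arm", "kwargs": {"delta_pos": [[0.047, -0.235, 0], [0.047, -0.235, 0], [0.047, -0.235, 0], [0.047, -0.235, 0], [0.047, -0.235, 0], [0.047, -0.235, 0], [0.047, -0.235, 0], [0.047, -0.235, 0]], "turn": [0, 0, 0, 0, 0, 0, 0, 0]}}

```text
time: 19.6
ee_pos: [0.5285, 0.105, 0.0063]
eef_rot: [0.632, 0.775, 0.001, 0.0]
ft_force: [0.9, 6.2, 4.0]
width: 0.036
grip_force: 2.6
```

```bash
python3 meas.py 14
```

```text
top face px 715 board-frame rect ((4.687019348144531, -70.49406433105469), (75.6680908203125, 60.814552307128906), 7.097539901733398) 0.0868
[[-36.599998474121094, -45.0], [-29.100000381469727, -105.30000305175781], [46.0, -96.0], [38.5, -35.599998474121094]]
end batten by [-180.3 -160.7] 589 slope [ 5.00000e-03 -1.69855e+02]
side batten bx [ 97.7 118.5] 464 slope [4.50000e-02 1.13876e+02]
[0.5285 0.1037 0.0061] tool bx,by 0.004418019944357476 0.0712308637778411 [ 0.3 -0.4  0.1] 0.0361808239397793 19.7 [6.32752206e-01 7.74354251e-01 1.58276960e-04 3.38466671e-04]
closing deg 11.493056545776156
```

Call:
{"fn": "step_arm", "kwargs": {"delta_pos": [[0.047, -0.235, 0], [0.047, -0.235, 0], [0.047, -0.235, 0], [0.047, -0.235, 0], [0.047, -0.235, 0], [0.047, -0.235, 0], [0.047, -0.235, 0]], "turn": [0, 0, 0, 0, 0, 0, 0]}}

```text
time: 20.4
ee_pos: [0.5361, 0.0632, 0.0059]
eef_rot: [0.632, 0.775, -0.0, -0.0]
ft_force: [-1.9, 6.0, 5.0]
width: 0.036
grip_force: 2.9
```

```bash
python3 meas.py 15
```

```text
top face px 433 board-frame rect ((-9.91311264038086, -121.75289154052734), (38.214866638183594, 76.86549377441406), 87.5301284790039) 0.0867
[[-49.099998474121094, -139.1999969482422], [27.700000762939453, -142.5], [29.299999237060547, -104.30000305175781], [-47.5, -101.0]]
end batten by [-180.2 -160.9] 583 slope [ 6.00000e-03 -1.70024e+02]
side batten bx [ 96.2 118.4] 438 slope [3.0000e-03 1.0955e+02]
[0.5361 0.0619 0.0058] tool bx,by 0.0037448296101627644 0.028692002351579173 [ 0.  -0.6  0.1] 0.03599537896883532 20.5 [ 6.32992297e-01  7.74157903e-01 -5.23344628e-04  1.40274179e-04]
closing deg 11.457515396962506
```

The lantern came round to about -2.5° and drifted to bx -49…28, with its foot about 18 mm short of the end batten. Before pushing further I'll push it sideways to the side batten, turning the tool by 90°.

Call:
{"fn": "step_arm", "kwargs": {"delta_pos": [[-0.04, 0.2, 0], [-0.04, 0.2, 0], [0, 0, 0.8], [0, 0, 0.9], [0, 0, 1], [0, 0, 0.9], [-0.2, -0.3, 0], [-0.2, -0.4, 0], [-0.2, -0.4, 0], [-0.2, -0.4, 0], [-0.2, -0.4, 0], [-0.2, -0.4, 0]], "turn": [0, 0, 0, 0, 0, 0, -0.9, -0.9, -0.9, -0.9, -0.9, -0.9]}}

```text
time: 21.7
ee_pos: [0.5036, 0.0159, 0.0956]
eef_rot: [0.847, 0.531, -0.0, 0.0]
ft_force: [0.3, -0.2, -0.8]
width: 0.0361
grip_force: 0.0
```

Call:
{"fn": "step_arm", "kwargs": {"delta_pos": [[-0.2, -0.3, 0], [-0.2, -0.3, 0], [-0.2, -0.3, 0], [-0.2, -0.3, 0], [-0.2, -0.3, 0], [-0.2, -0.2, 0], [-0.02, 0, 0], [0, 0, 0], [0, 0, 0]], "turn": [-0.9, -0.9, -0.9, -0.9, -0.9, -0.9, -0.9, -0.9, -0.5], "grip": 0.31}}

```text
time: 22.6
ee_pos: [0.4734, -0.0261, 0.0957]
eef_rot: [0.995, 0.098, -0.0, 0.0]
ft_force: [-0.2, 0.3, -0.6]
width: 0.06
grip_force: 0.0
```

```bash
python3 meas.py 16;  python3 - <<'E'
from h import *
t=np.load("pics/top13.npz");p=cast(t,[(360,205)],.022)[0];print(p)
C=np.array([.538,.033]);r=np.radians(11.2);ex=np.array([np.cos(r),np.sin(r)]);print((p[:2]-C)@ex,(p[:2]-C)@[-ex[1],ex[0]])
E
```

```text
top face px 1151 board-frame rect ((-2.0756149291992188, -60.24304962158203), (59.01314926147461, 160.81944274902344), 0.3035604655742645) 0.0866
[[-32.0, 20.0], [-31.200000762939453, -140.8000030517578], [27.899999618530273, -140.5], [27.0, 20.299999237060547]]
end batten by [-179.9 -160.7] 135 slope [ 1.12000e-01 -1.74686e+02]
side batten bx [ 98.6 118. ] 877 slope [2.00000e-03 1.08141e+02]
[ 0.4734 -0.0262  0.0957] tool bx,by -0.07485112297917958 -0.045508234374905546 [ 0.3  0.2 -1.7] 0.059926985959972166 22.7 [ 9.95010403e-01  9.97706328e-02 -3.06872989e-04  1.59312029e-04]
closing deg -78.5480740134123
[ 0.47415821 -0.10802658  0.022     ]
-0.09001813974022642 -0.12594048448512024
```

Call:
{"fn": "step_arm", "kwargs": {"delta_pos": [[0, 0, -0.8], [0, 0, -0.8], [0, 0, -0.8], [0, 0, -0.7], [0, 0, -0.45], [0, 0, 0]], "turn": [0, 0, 0, 0, 0, 0]}}

```text
time: 23.3
ee_pos: [0.4726, -0.0265, 0.006]
eef_rot: [0.995, 0.101, -0.001, 0.0]
ft_force: [0.2, -0.3, 0.1]
width: 0.0601
grip_force: 0.0
```

Call:
{"fn": "step_arm", "kwargs": {"delta_pos": [[0.235, 0.047, 0], [0.235, 0.047, 0], [0.235, 0.047, 0], [0.235, 0.047, 0], [0.235, 0.047, 0], [0.235, 0.047, 0], [0.235, 0.047, 0], [0.235, 0.047, 0], [0.235, 0.047, 0], [0.235, 0.047, 0], [0.235, 0.047, 0], [0.235, 0.047, 0]], "turn": [0, 0, 0, 0, 0, 0, 0, 0, 0, 0, 0, 0]}}

```text
time: 24.5
ee_pos: [0.5442, -0.0126, 0.0074]
eef_rot: [0.995, 0.1, -0.001, -0.0]
ft_force: [-5.9, -1.3, 5.2]
width: 0.0604
grip_force: 3.2
```

```bash
python3 meas.py 17
```

```text
top face px 523 board-frame rect ((61.970924377441406, -24.505462646484375), (44.250919342041016, 89.67015075683594), 2.302093744277954) 0.0866
[[38.099998474121094, 19.399999618530273], [41.70000076293945, -70.19999694824219], [85.9000015258789, -68.4000015258789], [82.30000305175781, 21.200000762939453]]Traceback (most recent call last):
  File "meas.py", line 12, in <module>
    e=m&(by<-155)&(bx<60);print("end batten by",np.percentile(by[e],[3,97]).round(1),e.sum(),"slope",np.polyfit(bx[e],by[e],1).round(3))
                                                ~~~~~~~~~~~~~^^^^^^^^^^^^^^
    return _quantile_unchecked(
        a, q, axis, out, overwrite_input, method, keepdims, weights)
    return _ureduce(a,
                    func=_quantile_ureduce_func,
    ...<5 lines>...
                    overwrite_input=overwrite_input,
                    method=method)
    r = func(a, **kwargs)
    result = _quantile(arr,
                       quantiles=q,
    ...<2 lines>...
                       out=out,
                       weights=wgt)
    slices_having_nans = np.isnan(arr[-1, ...])
                                  ~~~^^^^^^^^^
IndexError: index -1 is out of bounds for axis 0 with size 0
```

Call:
{"fn": "step_arm", "kwargs": {"delta_pos": [[0.118, 0.024, 0], [0.118, 0.024, 0], [0.118, 0.024, 0], [0.118, 0.024, 0], [0.08, 0.016, 0], [0, 0, 0]], "turn": [0, 0, 0, 0, 0, 0]}}

```text
time: 25.2
ee_pos: [0.5583, -0.0095, 0.0072]
eef_rot: [0.995, 0.1, 0.0, 0.0]
ft_force: [-2.2, -0.9, 0.7]
width: 0.0599
grip_force: 1.1
```

```bash
sed -i 's/^e=m&(by<-155).*$//' meas.py; python3 meas.py 18
```

```text
top face px 497 board-frame rect ((75.09834289550781, -22.404884338378906), (44.222232818603516, 84.96385955810547), 0.543717086315155) 0.0866
[[52.599998474121094, 19.899999618530273], [53.400001525878906, -65.0999984741211], [97.5999984741211, -64.69999694824219], [96.80000305175781, 20.299999237060547]]
side batten bx [ 98.9 118. ] 436 slope [-4.10000e-02  1.10758e+02]
[ 0.5583 -0.0096  0.0072] tool bx,by 0.011663584555946304 -0.04569120063409949 [ 0.3 -1.2 -0. ] 0.059628763165204005 25.3 [9.94981487e-01 1.00058648e-01 2.97829445e-04 1.34642835e-04]
closing deg -78.51490394433236
```

Call:
{"fn": "step_arm", "kwargs": {"delta_pos": [[-0.3, -0.06, 0], [-0.29, -0.06, 0], [0, 0, 0.8], [0, 0, 0.9], [0, 0, 1], [0, 0, 0.9], [0.1, 0.3, 0], [0.1, 0.3, 0], [0.1, 0.3, 0], [0.1, 0.3, 0], [0.1, 0.3, 0], [0.1, 0.3, 0]], "turn": [0, 0, 0, 0, 0, 0, 0.9, 0.9, 0.9, 0.9, 0.9, 0.9]}}

```text
time: 26.5
ee_pos: [0.5579, 0.0328, 0.0972]
eef_rot: [0.91, 0.414, 0.0, -0.0]
ft_force: [0.2, 0.9, -0.1]
width: 0.0599
grip_force: 0.0
```

Call:
{"fn": "step_arm", "kwargs": {"delta_pos": [[0.12, 0.3, 0], [0.12, 0.3, 0], [0.12, 0.3, 0], [0.12, 0.3, 0], [0.12, 0.3, 0], [0.12, 0.3, 0], [0.12, 0.25, 0], [0.13, 0.2, 0], [0, 0, 0], [0, 0, 0]], "turn": [0.9, 0.9, 0.9, 0.9, 0.9, 0.9, 0.9, 0.9, 0.5, 0], "grip": 0.586}}

```text
time: 27.5
ee_pos: [0.5822, 0.0887, 0.0972]
eef_rot: [0.632, 0.775, 0.0, 0.0]
ft_force: [-0.3, -0.1, -0.2]
width: 0.0356
grip_force: 0.0
```

```bash
python3 meas.py 19
```

```text
top face px 272 board-frame rect ((58.44139099121094, -128.7583465576172), (27.59993553161621, 75.64429473876953), 83.40921783447266) 0.0869
[[19.299999237060547, -138.10000610351562], [94.4000015258789, -146.8000030517578], [97.5999984741211, -119.4000015258789], [22.5, -110.69999694824219]]
side batten bx [ 93.7 118.1] 213 slope [  0.    107.523]
[0.5823 0.0885 0.0972] tool bx,by 0.05419182925657767 0.04586470394938568 [ 0.2 -0.3  0.3] 0.036087087584224464 27.6 [6.33188502e-01 7.73997616e-01 1.04247467e-04 2.91147811e-05]
closing deg 11.428483089141452
```

Call:
{"fn": "step_arm", "kwargs": {"delta_pos": [[0, 0, -0.8], [0, 0, -0.8], [0, 0, -0.8], [0, 0, -0.8], [0, 0, -0.44], [0, 0, 0]], "turn": [0, 0, 0, 0, 0, 0]}}

```text
time: 28.2
ee_pos: [0.5814, 0.0884, 0.0049]
eef_rot: [0.633, 0.774, -0.001, -0.001]
ft_force: [0.6, -0.3, 0.4]
width: 0.0364
grip_force: 0.0
```

Call:
{"fn": "step_arm", "kwargs": {"delta_pos": [[0.047, -0.235, 0], [0.047, -0.235, 0], [0.047, -0.235, 0], [0.047, -0.235, 0], [0.024, -0.118, 0], [0.024, -0.118, 0], [0.024, -0.118, 0], [0, 0, 0]], "turn": [0, 0, 0, 0, 0, 0, 0, 0]}}

```text
time: 29.0
ee_pos: [0.5897, 0.0567, 0.0069]
eef_rot: [0.632, 0.775, 0.001, 0.0]
ft_force: [1.0, 3.9, 2.7]
width: 0.0363
grip_force: 1.6
```

```bash
python3 meas.py 20
```

```text
top face px 337 board-frame rect ((59.57351303100586, -142.2797393798828), (33.7891731262207, 77.92271423339844), 82.27581024169922) 0.0867
[[18.700000762939453, -153.8000030517578], [95.9000015258789, -164.3000030517578], [100.5, -130.8000030517578], [23.200000762939453, -120.30000305175781]]
side batten bx [ 98.3 118.2] 234 slope [-1.00000e-02  1.08543e+02]
[0.5895 0.0567 0.0066] tool bx,by 0.05515024122368313 0.013189774747655066 [0.6 3.7 1.2] 0.03614261318854645 29.1 [6.32262899e-01 7.74753689e-01 5.19751859e-04 2.79077150e-04]
closing deg 11.565437363104422
```

Call:
{"fn": "step_arm", "kwargs": {"delta_pos": [[0.01, -0.04, 0], [0.01, -0.04, 0], [0.01, -0.04, 0], [0, 0, 0], [0, 0, 0]], "turn": [0, 0, 0, 0, 0]}}

```text
time: 29.6
ee_pos: [0.59, 0.0542, 0.0064]
eef_rot: [0.632, 0.775, 0.0, -0.0]
ft_force: [-1.2, 4.9, 4.8]
width: 0.036
grip_force: 2.6
```

```bash
python3 meas.py 21
```

```text
top face px 327 board-frame rect ((58.44120407104492, -147.4945068359375), (32.35053253173828, 78.95903778076172), 78.19479370117188) 0.087
[[16.5, -155.3000030517578], [93.80000305175781, -171.39999389648438], [100.4000015258789, -139.6999969482422], [23.100000381469727, -123.5999984741211]]
side batten bx [ 98.4 118. ] 230 slope [-1.1000e-02  1.0868e+02]
[0.59   0.0542 0.0064] tool bx,by 0.05509458437809577 0.01066047914243435 [-0.7  3.8  4.8] 0.036150362252438645 29.7 [ 6.32084421e-01  7.74899401e-01  4.40010972e-04 -9.73074167e-05]
closing deg 11.591839879069752
```

Call:
{"fn": "step_arm", "kwargs": {"delta_pos": [[0.01, -0.04, 0], [0.01, -0.04, 0], [0.01, -0.04, 0], [0, 0, 0], [0, 0, 0]], "turn": [0, 0, 0, 0, 0]}}

```text
time: 30.2
ee_pos: [0.5906, 0.0516, 0.0064]
eef_rot: [0.632, 0.775, 0.001, -0.0]
ft_force: [-1.4, 6.1, 5.3]
width: 0.0361
grip_force: 3.3
```

Call:
{"fn": "step_arm", "kwargs": {"delta_pos": [[0.01, -0.04, 0], [0.01, -0.04, 0], [0, 0, 0], [0, 0, 0]], "turn": [0, 0, 0, 0]}}

```text
time: 30.6
ee_pos: [0.5905, 0.0517, 0.0064]
eef_rot: [0.632, 0.775, 0.001, -0.001]
ft_force: [-4.4, 12.0, 7.2]
width: 0.0361
grip_force: 6.4
```

Contact with the end batten is confirmed: the tool stalled with the force rising to 12 N. Now the side batten again.

Call:
{"fn": "step_arm", "kwargs": {"delta_pos": [[-0.06, 0.3, 0], [-0.06, 0.3, 0], [0, 0, 0.8], [0, 0, 0.9], [0, 0, 1], [0, 0, 0.9], [-0.1, -0.3, 0], [-0.1, -0.3, 0], [-0.1, -0.3, 0], [-0.1, -0.3, 0], [-0.1, -0.3, 0], [-0.1, -0.3, 0]], "turn": [0, 0, 0, 0, 0, 0, -0.9, -0.9, -0.9, -0.9, -0.9, -0.9]}}

```text
time: 31.8
ee_pos: [0.5726, 0.0176, 0.0958]
eef_rot: [0.847, 0.531, -0.001, 0.0]
ft_force: [1.0, 0.1, -0.1]
width: 0.0364
grip_force: 0.0
```

Call:
{"fn": "step_arm", "kwargs": {"delta_pos": [[-0.1, -0.3, 0], [-0.1, -0.3, 0], [-0.1, -0.3, 0], [-0.1, -0.3, 0], [-0.1, -0.3, 0], [-0.1, -0.3, 0], [-0.1, -0.35, 0], [-0.08, -0.4, 0], [0, 0, 0], [0, 0, 0]], "turn": [-0.9, -0.9, -0.9, -0.9, -0.9, -0.9, -0.9, -0.9, -0.5, 0], "grip": 0.31}}

```text
time: 32.8
ee_pos: [0.5532, -0.046, 0.0959]
eef_rot: [0.995, 0.099, -0.0, 0.0]
ft_force: [-0.2, -1.0, -0.2]
width: 0.0598
grip_force: 0.0
```

```bash
python3 meas.py 22
```

```text
top face px 882 board-frame rect ((59.50160217285156, -67.9000015258789), (76.8274917602539, 135.33262634277344), 0.15845470130443573) 0.0867
[[20.899999618530273, -0.30000001192092896], [21.299999237060547, -135.6999969482422], [98.0999984741211, -135.5], [97.69999694824219, -0.10000000149011612]]
side batten bx [ 99.1 118.3] 601 slope [-3.20000e-02  1.09913e+02]
[ 0.5534 -0.0453  0.096 ] tool bx,by -0.00014477761434082036 -0.07982966098720784 [0.8 0.1 0.2] 0.060232068028432076 32.9 [ 9.94887206e-01  1.00991811e-01 -2.31592411e-04  2.17693972e-04]
closing deg -78.40742695148546
```

Call:
{"fn": "step_arm", "kwargs": {"delta_pos": [[0, 0, -0.8], [0, 0, -0.8], [0, 0, -0.8], [0, 0, -0.8], [0, 0, -0.4], [0, 0, 0], [0.118, 0.024, 0], [0.118, 0.024, 0], [0.118, 0.024, 0], [0.04, 0.008, 0], [0.04, 0.008, 0], [0.04, 0.008, 0]], "turn": [0, 0, 0, 0, 0, 0, 0, 0, 0, 0, 0, 0]}}

```text
time: 34.1
ee_pos: [0.5655, -0.043, 0.0063]
eef_rot: [0.995, 0.1, 0.0, 0.0]
ft_force: [-3.1, 0.3, 2.3]
width: 0.0601
grip_force: 1.4
```

Call:
{"fn": "step_arm", "kwargs": {"delta_pos": [[0.04, 0.008, 0], [0.04, 0.008, 0], [0, 0, 0], [0, 0, 0]], "turn": [0, 0, 0, 0]}}

```text
time: 34.5
ee_pos: [0.5665, -0.0427, 0.006]
eef_rot: [0.995, 0.1, -0.001, -0.0]
ft_force: [-5.9, -0.6, 3.6]
width: 0.0602
grip_force: 2.5
```

Call:
{"fn": "step_arm", "kwargs": {"delta_pos": [[0.04, 0.008, 0], [0.04, 0.008, 0], [0, 0, 0], [0, 0, 0]], "turn": [0, 0, 0, 0]}}

```text
time: 34.9
ee_pos: [0.5665, -0.0427, 0.0059]
eef_rot: [0.995, 0.1, -0.003, -0.001]
ft_force: [-15.6, -0.8, 12.6]
width: 0.0602
grip_force: 7.8
```

The tool stalled against the side batten as well. I'll back off and check.

Call:
{"fn": "step_arm", "kwargs": {"delta_pos": [[-0.08, -0.02, 0], [-0.3, -0.06, 0], [-0.3, -0.06, 0], [0, 0, 0.8], [0, 0, 0.9], [0, 0, 1], [0, 0, 1], [-0.5, 0.8, 0], [-0.4, 0.9, 0], [-0.2, 1, 0], [0, 1, 0], [0, 1, 0]], "turn": [0, 0, 0, 0, 0, 0, 0, 0.8, 0.8, 0.8, 0.8, 0.8]}}

```text
time: 36.1
ee_pos: [0.5244, 0.0727, 0.0988]
eef_rot: [0.942, 0.336, 0.0, -0.0]
ft_force: [1.0, -0.1, 0.7]
width: 0.0602
grip_force: 0.0
```

Call:
{"fn": "step_arm", "kwargs": {"delta_pos": [[0, 1, 0], [0, 1, 0], [0, 1, 0], [0, 1, 0], [0, 1, 0], [0, 1, 0], [0, 0, 0], [0, 0, 0]], "turn": [0.8, 0.8, 0.8, 0.8, 0.8, 0, 0, 0]}}

```text
time: 36.9
ee_pos: [0.5246, 0.2216, 0.0985]
eef_rot: [0.836, 0.548, -0.0, 0.0]
ft_force: [-1.0, -0.1, -0.6]
width: 0.0599
grip_force: 0.0
```

```bash
python3 meas.py 23
```

```text
top face px 2060 board-frame rect ((61.306190490722656, -80.56351470947266), (76.72843933105469, 160.33204650878906), 0.35502299666404724) 0.0866
[[22.399999618530273, -0.6000000238418579], [23.399999618530273, -161.0], [100.19999694824219, -160.5], [99.19999694824219, -0.20000000298023224]]
side batten bx [ 98.9 118.5] 571 slope [-3.40000e-02  1.09947e+02]
[0.5249 0.2204 0.0987] tool bx,by 0.02359863142315589 0.1864026128543966 [ 0.9 -0.2 -0. ] 0.05954884642627789 37.0 [ 8.36782960e-01  5.47534676e-01 -6.67455781e-05  2.26466191e-04]
closing deg -23.60390733446785
```

View pics/t23.png

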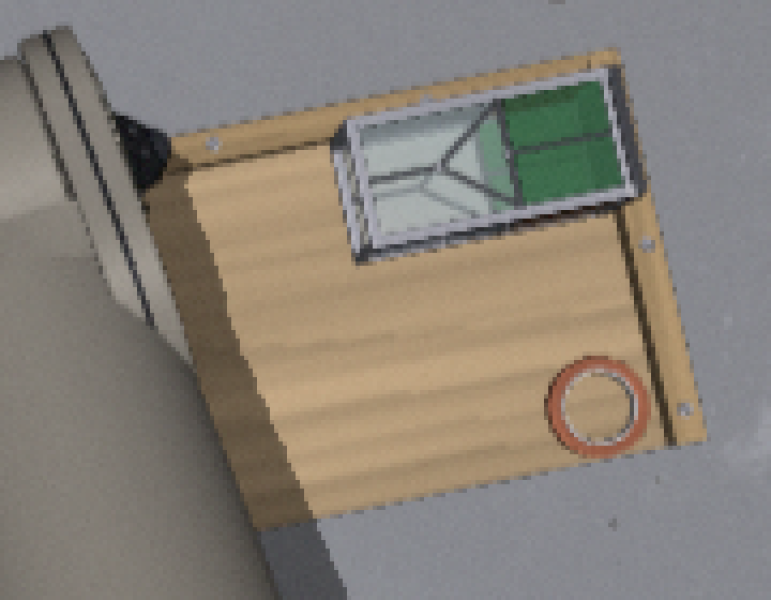

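The lantern sits in the corner with both faces flush: by -160.7 and bx about 100 in the board frame. The roll is unmoved at (600,407), and the robot is clear. Handing in.

```bash
python3 -c "
from bench import *
print(close_job())"
```

```text
the job is handed in; nothing more can be done
None
```

The lantern was let down gently onto its +y side, then pushed flush against the end batten and the side batten to within about 1 mm by camera; the foil roll did not move, nothing else was touched, and the job was handed in at about 37 s.

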